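# Sweep the brass caps into the scrap bay

## Robot

A 7-joint arm with a two-finger parallel gripper is mounted at the origin on the work surface. World frame = base frame: x ahead of the robot, y to its left, z up, the work surface at z = 0. Lengths are in mm, angles in rad, forces in N, time in s.
With the tool pointing down it reaches from about 400 to 850 mm from the base axis. Payload 4.4 kg.
Tool frame: the origin (TCP) lies midway between the tips of the shut fingers; the grasp point (between the pads) lies 19 mm behind it; y points along the fingers, x is the direction in which the jaws open and shut, and the axes are right-handed (so a half turn about y gives the same grasp; the last joint's range is limited). The gripper opens to 94 mm and grips with 3 to 60 N. Pads are 16 mm wide; open, the fingers measure 119 mm over their backs; the gripper's body (75 mm by 177 mm) begins 78 mm behind the grasp point.
Start: joints at [1.127, 0.628, 0.038, 1.517, -0.027, 0.996, -0.02], TCP at [239.799, -604.164, 205.478] pointing down, gripper open.
Joint ranges: [-3.06, 3.06], [-0.37, 2.12], [-1.25, 1.32], [0.18, 2.47], [-1.1, 4.24], [0.23, 1.98], [-2.94, 2.94]. Speed limits (rad/s): [2.57, 2.57, 3.14, 3.14, 3.14, 3.14, 3.14].

## Interface

Orientations are given as a unit quaternion [w, x, y, z].
In Python, from workcell import r gives the robot as it stands.
- The arm moves only by the tool drive_tool, never from a script. Its argument "rows" is text: rows parted by semicolons, each of 7 numbers parted by spaces: the finger opening in mm, from 0 to 94, then the shift along the tool's x, y, z in mm, then the turn, a rotation vector about the tool's x, y, z in degrees. In form: gripper tx ty tz rx ry rz; .... A call has exactly 5 rows; each row shifts and turns the pose as measured when the row begins, along the tool's axes as they then stand; what a row does not reach is not made up. A row lasts 1/8 s, in which the tool goes at most 62.5 mm and 10.7 degrees, less where a joint would pass 70% of its speed; a pose out of reach is approached as far as the arm can. A call with a gripper value outside its range is refused whole. The fingers move at their own pace and stop on an object; "force" is the grip in N (left out, the last holds). Time passes only in rows, so rows that do not move let the fingers close, or fill a call up. It gives the time, the measured TCP pose, the force and the opening at its end, in the units of the state.
- r.observe(): the state, without advancing time (a new reading comes with each control period).
- r.capture(name): name is "side" or "top"; returns a dict with "image" (420x560x3 uint8, red, green, blue), "fx", "fy", "cx", "cy" (pixels), "extrinsics" (4x4, takes a point from world to camera coordinates). Camera axes: x right, y down, z forward; pixel columns grow to the right and rows downward; lengths in mm; the calibration is good to about 2 mm. A picture is of the moment at which its call begins. There is no depth.
- r.hand_in(): hands the job in, once; it reports no verdict.
The state is a dict: "clock": time; "joints": joint angles; "joint_velocities": joint speeds; "joint_efforts": joint torques, N m; "ee_pos": TCP position; "tool_rot": TCP orientation; "contact_force": force on the tool from outside, world axes, zero at the start; "ft_torque": the same for the moment, N m; "grip_width": opening from 0.0 (shut) to 1.0 (fully open).
Only numpy, scipy, OpenCV 4.12 (cv2) and the standard library are available. Lean on these libraries where they do the work, as an engineer would, in place of code of your own. Each camera call takes 0.05 s, during which the arm holds its last target.

## Task

Sweep the three flat hexagonal brass caps across the bench with the fingers, through the open side of the plywood fence, until each cap lies wholly inside it. Only push them: they stay flat on the bench all the way and are never picked up. Leave the two standing copper pipe stubs and the jar where they stand.

Things in the scene. Friction and masses are not known exactly. Their poses are not given: they have to be found in the camera images.
- bay: U-shaped plywood fence fixed to the bench, mouth roughly towards the robot, no floor or sill. Walls 18 mm thick, 35 high. Inside 200 mm wide (y), 120 deep (x). Origin: on the bench, middle of the inside; its x points from mouth to back wall: mouth line at x=-60 mm, back wall at +60, side walls at y=+-100. The caps start in a row before the mouth, at x=-135 to -190 mm, y within +-125 mm.
- cap1: Hexagonal brass blanking cap lying flat: 38 mm across flats, 44 mm across corners, hexagon 16 mm high with a round boss (33 mm diameter) on top, 22 mm high in all, about 110 g, slides on the bench. Origin: centre of its underside, z up; the corners of the hexagon may point any way. One of three identical caps.
- cap2: Hexagonal brass blanking cap lying flat: 38 mm across flats, 44 mm across corners, hexagon 16 mm high with a round boss (33 mm diameter) on top, 22 mm high in all, about 110 g, slides on the bench. Origin: centre of its underside, z up; the corners of the hexagon may point any way. One of three identical caps.
- cap3: Hexagonal brass blanking cap lying flat: 38 mm across flats, 44 mm across corners, hexagon 16 mm high with a round boss (33 mm diameter) on top, 22 mm high in all, about 110 g, slides on the bench. Origin: centre of its underside, z up; the corners of the hexagon may point any way. One of three identical caps.
- stub1: Upright plain copper pipe stub standing on its end, 28 mm diameter, 38 mm high, loose. Not part of the work. Origin: centre of its underside. It stands in the row of caps, about 75 mm from its neighbours.
- stub2: Upright plain copper pipe stub standing on its end, 28 mm diameter, 38 mm high, loose. Not part of the work. Origin: centre of its underside. It stands outside the fence, on its +y side.
- jar: Closed jar, 52 mm diameter, 50 mm high, standing outside the fence on its -y side. Not part of the work. Origin: centre of its underside.
Not all that is in view belongs to the job. What is shaped like the cap2 but blue is not meant.

How it is judged:
By the outcome, as a careful person would: the job done as asked, in the order asked, and still so for the second after the job is handed in, with the robot touching nothing.
It also fails if it takes over 67 s, if anything falls off the work surface, if the arm or the gripper's body presses on something with over 40 N, if the wrist force passes 120 N, or if a joint passes its speed limit or range.

## Working session

There is one attempt and no reset: what is moved stays moved. The work goes in short steps, Python scripts to look and compute and a tool call to move; the robot and the scene stay as the last step left them, time stands still between calls to the robot, and variables do not carry over. Pictures are saved under pics/ and viewed, and the job is handed in when it is done.

Besides the shell and the picture viewer there is one more tool, called as name(argument=value, ...) on one line, values as JSON. drive_tool: Moves the arm, as the interface text tells. Its arguments: {"type":"object","properties":{"rows":{"type":"string"},"force":{"type":"number"}},"required":["rows"]}

```bash
mkdir -p pics; ls
python3 - <<'E'
from workcell import r
import cv2
s=r.observe();print(s)
for n in("top","side"):
    c=r.capture(n);cv2.imwrite(f"pics/{n}0.png",c["image"][:,:,::-1]);print(n,c["fx"],c["fy"],c["cx"],c["cy"],c["extrinsics"].__repr__())
E
```

```text
pics
{'clock': 0.0, 'joints': array([ 1.12719198,  0.62933623,  0.03845271,  1.51832279, -0.02699287,
        0.99627722, -0.01998977]), 'joint_velocities': array([ 5.15261856e-04, -6.05387832e-04, -3.12548630e-04,  4.44038253e-04,
        2.03996483e-06, -1.00357896e-03, -1.24579072e-03]), 'joint_efforts': array([ 8.47909341e-04, -5.49720740e+01,  1.14406351e+00, -1.86632091e+01,
       -5.20222820e-02,  2.35287391e-02,  1.66259824e-04]), 'ee_pos': array([ 239.55630218, -603.5585097 ,  204.5751833 ]), 'tool_rot': array([ 0.58534915, -0.58464461,  0.39775379, -0.39667238]), 'contact_force': array([-0.29215136, -0.45203051, -0.63941014]), 'ft_torque': array([ 0.00202205, -0.00756652, -0.02317146]), 'grip_width': 1.0012614586578736}
top 427.5650768895822 427.5650768895822 281.9409134000026 217.74918026772326 array([[ 2.40099425e-02, -9.99604937e-01,  1.46113558e-02,
        -3.25409571e+00],
       [-9.84672138e-01, -2.61718542e-02, -1.72440758e-01,
         5.25949070e+02],
       [ 1.72755039e-01, -1.02471023e-02, -9.84911516e-01,
         6.63702426e+02],
       [ 0.00000000e+00,  0.00000000e+00,  0.00000000e+00,
         1.00000000e+00]])
side 397.3806251202684 397.3806251202684 275.3236958447258 213.32617820544937 array([[-7.46009291e-01, -6.65921164e-01,  4.37513317e-03,
         4.12299322e+02],
       [-4.22005177e-01,  4.67655608e-01, -7.76665863e-01,
         2.35028408e+02],
       [ 5.15152180e-01, -5.81246279e-01, -6.29897607e-01,
         4.55084750e+02],
       [ 0.00000000e+00,  0.00000000e+00,  0.00000000e+00,
         1.00000000e+00]])
```

View pics/top0.png

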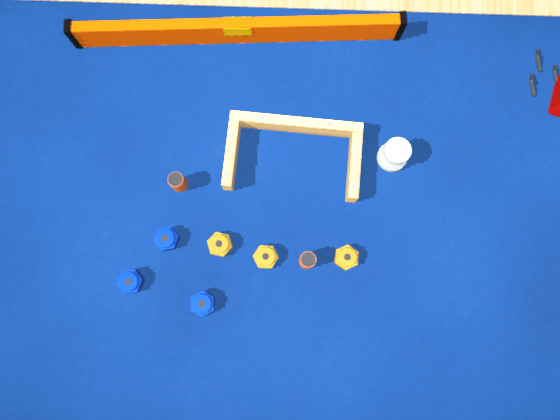

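View pics/side0.png

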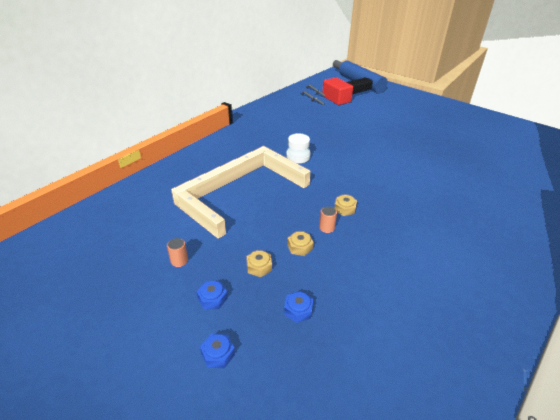

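Top view: brass caps at (219,244), (265,257) and (347,257), with copper stub1 at (307,260) between the last two. Stub2 is at (177,181) and the jar at (396,153). Possible mix-ups are the blue caps at (166,239), (130,281) and (203,303), which I reject by colour. The fence mouth opens downward in the picture, towards the robot.

```bash
cat > h.py <<'E'
from workcell import r
import cv2, numpy as np
from scipy.spatial.transform import Rotation as R
def ray(c,uv,z):
    E=c["extrinsics"];Rm=E[:3,:3];t=E[:3,3];o=-Rm.T@t
    d=Rm.T@np.array([(uv[0]-c["cx"])/c["fx"],(uv[1]-c["cy"])/c["fy"],1.])
    return (o+d*(z-o[2])/d[2])[:2]
def proj(c,p):
    q=c["extrinsics"]@np.append(p,1.);return np.array([c["fx"]*q[0]/q[2]+c["cx"],c["fy"]*q[1]/q[2]+c["cy"]])
def blobs(c,lo,hi,amin=80):
    m=cv2.inRange(cv2.cvtColor(c["image"],cv2.COLOR_RGB2HSV),lo,hi)
    m=cv2.morphologyEx(m,cv2.MORPH_CLOSE,np.ones((7,7),np.uint8))
    n,l,st,ce=cv2.connectedComponentsWithStats(m)
    return [(ce[i].round(1),st[i].tolist()) for i in range(1,n) if st[i][4]>amin],m
BR=((18,110,90),(32,255,255)); 
def tool():
    s=r.observe();q=s["tool_rot"];M=R.from_quat([q[1],q[2],q[3],q[0]]).as_matrix()
    return s,M
E
python3 - <<'E'
from h import *
s,M=tool();print(s["ee_pos"],M.round(3))
for n in("top","side"):
    c=r.capture(n)
    b,m=blobs(c,*BR)
    for ce,st in b: print(n,"brass",ce,st,ray(c,ce,13).round(1))
    b,m=blobs(c,(3,100,60),(16,255,255))
    for ce,st in b: print(n,"copper",ce,st,ray(c,ce,20).round(1))
    if n=="top":
        im=c["image"][90:320,110:420,::-1];cv2.imwrite("pics/crop0.png",cv2.resize(im,None,fx=2.5,fy=2.5,interpolation=cv2.INTER_CUBIC))
        h,m2=blobs(c,(10,20,150),(30,110,255));print([x for x in h])
        for n_,uv in dict(jl=(222,189),jr=(346,201),bl=(240,123),br=(356,136)).items(): print(n_,ray(c,uv,0).round(1),ray(c,uv,35).round(1))
        for n_,uv in dict(stub2=(176,178),stub1=(307,260)).items(): print(n_,ray(c,uv,38).round(1))
        print("jar",ray(c,(397,151),50))
E
```

```text
[ 239.59146976 -603.61161772  204.65524506] [[ 0.369 -0.001  0.929]
 [-0.929  0.002  0.369]
 [-0.002 -1.    -0.   ]]
top brass [235.3  22.9] [71, 14, 329, 22, 3465] [901.9 106.5]
top brass [219.4 244. ] [208, 232, 24, 25, 430] [483.1 115.8]
top brass [345.8 257. ] [335, 245, 23, 25, 434] [ 466.3 -101.3]
top brass [265.3 256.6] [253, 246, 25, 22, 415] [463.5  36.5]
top copper [236.2  34.8] [70, 13, 331, 34, 4742] [872.8 102.9]
top copper [180.5 185.3] [170, 176, 17, 16, 118] [582.9 187.3]
[(array([382.3,   4.9]), [45, 0, 515, 16, 4302]), (array([295.6, 140.5]), [221, 110, 143, 92, 3766]), (array([350.5, 258.6]), [344, 253, 14, 14, 85])]
jl [583.1 117.8] [574.7 113.1]
jr [ 567.2 -104. ] [559.5 -98.3]
bl [708.4  90.8] [694.1  87.4]
br [ 689.6 -122.6] [ 676.2 -116. ]
stub2 [591.  191.6]
stub1 [457.5 -33.1]
jar [ 645.64307358 -182.96597983]
side brass [129.1 157.4] [118, 143, 23, 25, 232] [911.1  79.3]
side brass [345.2 204.6] [335, 195, 21, 20, 317] [464.3 -96.9]
side brass [299.9 242.9] [288, 232, 25, 23, 433] [461.6  40.7]
side brass [258.8 262.8] [247, 251, 24, 25, 483] [481.  119.5]
side copper [105.1 172.5] [0, 104, 230, 137, 6392] [884.  150.3]
side copper [327.3 222.1] [320, 210, 17, 22, 249] [454.9 -26.2]
side copper [177.9 255.7] [168, 244, 19, 22, 286] [581.6 198.4]
```

View pics/crop0.png

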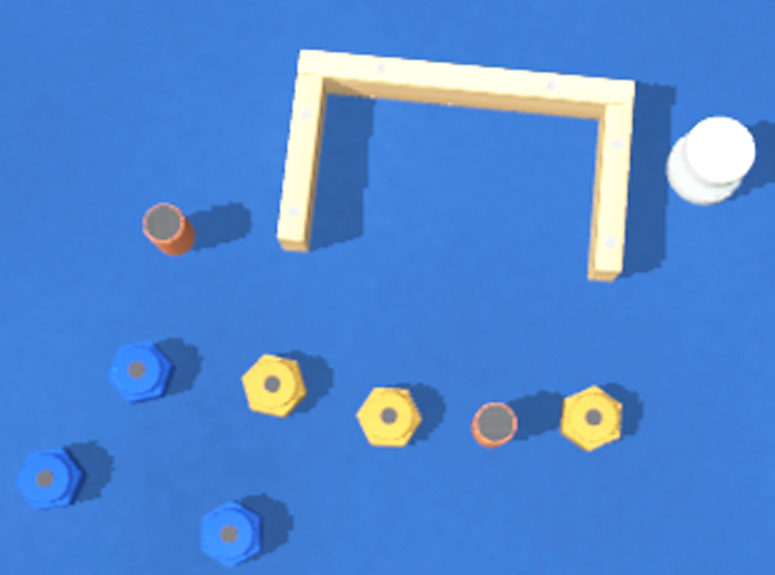

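Run:
```python
from h import *
c=r.capture("top")
P={}
for k,(u,v) in dict(LFo=(278,237),LFi=(305,237),RFi=(590,268),RFo=(622,272),LBi=(327,79),RBi=(600,104),LBo=(300,51),RBo=(634,82)).items():
    P[k]=ray(c,(110+u/2.5,90+v/2.5),35);print(k,P[k].round(1))
print("wid",np.linalg.norm(P["LFi"]-P["RFi"]),np.linalg.norm(P["LBi"]-P["RBi"]),"dep",np.linalg.norm(P["LFi"]-P["LBi"]),np.linalg.norm(P["RFi"]-P["RBi"]))
ctr=sum(P[k] for k in("LFi","RFi","LBi","RBi"))/4
yd=P["LFi"]-P["RFi"]+P["LBi"]-P["RBi"];a=np.arctan2(-yd[0],yd[1])
print("bay",ctr,np.degrees(a))
Rb=np.array([[np.cos(a),-np.sin(a)],[np.sin(a),np.cos(a)]])
for p in [(482,117.5),(462.5,38.5),(465.3,-99),(457,-31)]: print(p,(Rb.T@(np.array(p)-ctr)).round(1))
for q in [(5,55),(10,0),(10,-60)]: print(q,(ctr+Rb@np.array(q)).round(1))
```

```text
LFo [582.  114.8]
LFi [582.5  96.4]
RFi [566.2 -98.3]
RFo [ 564.  -120.1]
LBi [696.7  86.1]
RBi [ 684.  -105.5]
LBo [716.9 105.9]
RBo [ 701.  -129.5]
wid 195.36494272802625 191.98678895395264 dep 114.68824322444324 118.03449583760683
bay [632.32850584  -5.32309227] -4.304717367936834
(482, 117.5) [-159.1  111.2]
(462.5, 38.5) [-172.6   31. ]
(465.3, -99) [-159.5 -105.9]
(457, -31) [-172.9  -38.8]
(5, 55) [641.4  49.1]
(10, 0) [642.3  -6.1]
(10, -60) [637.8 -65.9]
```

drive_tool(rows="18 -40 0 37 0 0 0; 18 -40 5 37 0 0 0; 18 -40 10 37 0 0 0; 18 -40 10 37 0 0 0; 18 -40 10 37 0 0 0", force=30)

```text
clock: 0.88
ee_pos: [339.1, -348.1, 168.7]
tool_rot: [-0.582, 0.584, -0.398, 0.401]
contact_force: [0.6, -0.2, 0.1]
grip_width: 0.504
```

```bash
cat > go.py <<'E'
import sys
from h import *
# target x y yaw z -> shifts needed in tool axes
x,y,yaw,z=map(float,sys.argv[1:5])
s,M=tool();p=s["ee_pos"];d=M.T@(np.array([x,y,z])-p)
cy=np.degrees(np.arctan2(M[1,2],M[0,2]))
print("t",round(s["clock"],2),"p",p.round(1),"yaw",cy.round(1),"tilt",M[2].round(3),"shift",d.round(1),"ry",(cy-yaw).round(1),"F",s["contact_force"].round(1),"w",round(s["grip_width"]*94,1))
E
python3 go.py 427 -116 24 100
```

```text
t 0.88 p [ 339.1 -348.1  168.7] yaw 21.2 tilt [ 0.004 -1.    -0.   ] shift [-185.1   67.8  165.7] ry -2.8 F [ 0.6 -0.2  0.1] w 47.4
```

drive_tool(rows="18 -40 15 36 0 -1 0; 18 -40 15 36 0 -1 0; 18 -40 15 36 0 -1 0; 18 -40 15 36 0 0 0; 18 -25 8 22 0 0 0")

```text
clock: 1.5
ee_pos: [424.5, -105.0, 98.7]
tool_rot: [-0.594, 0.595, -0.38, 0.386]
contact_force: [0.8, 0.8, 0.4]
grip_width: 0.191
```

```bash
python3 go.py 427 -116 24 6
```

```text
t 1.5 p [ 424.5 -105.    98.7] yaw 24.4 tilt [ 0.008 -1.     0.004] shift [10.3 92.8 -2.6] ry 0.4 F [0.8 0.8 0.4] w 18.0
```

drive_tool(rows="18 10 15 -3 0 0 0; 18 0 30 0 0 0 0; 18 0 25 0 0 0 0; 18 0 12 0 0 0 0; 18 0 0 0 0 0 0")

```text
clock: 2.12
ee_pos: [425.7, -117.6, 18.3]
tool_rot: [-0.593, 0.597, -0.382, 0.383]
contact_force: [0.0, 0.2, -0.6]
grip_width: 0.191
```

```bash
python3 go.py 427 -116 24 6
python3 - <<'E'
from h import *
c=r.capture("top");cv2.imwrite("pics/t1.png",cv2.resize(c["image"][90:320,110:420,::-1],None,fx=2.5,fy=2.5))
E
```

```text
t 2.12 p [ 425.7 -117.6   18.3] yaw 24.5 tilt [ 0.004 -1.    -0.004] shift [-1.  12.3  1.9] ry 0.5 F [ 0.   0.2 -0.6] w 18.0
```

View pics/t1.png

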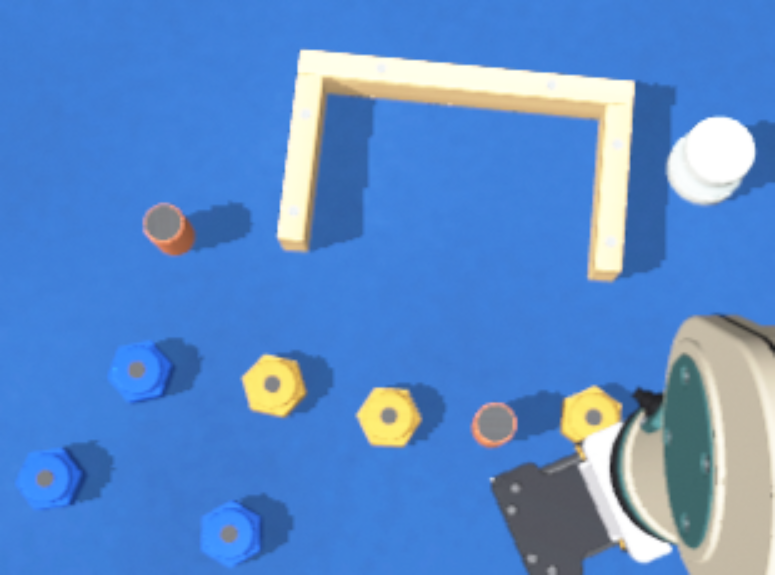

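drive_tool(rows="18 0 11 0 0 0 0; 18 0 1 6 0 0 0; 18 0 0 15 0 0 0; 18 0 0 18 0 0 0; 18 0 0 18 0 0 0")

```text
clock: 2.8
ee_pos: [479.8, -94.8, 8.3]
tool_rot: [-0.591, 0.596, -0.384, 0.385]
contact_force: [0.1, -0.5, 0.0]
grip_width: 0.193
```

```bash
python3 go.py 524 -73 24 6
cat > look.py <<'E'
import sys
from h import *
n=sys.argv[1]
out=[]
for nm in("top","side"):
    c=r.capture(nm); b,_=blobs(c,*BR)
    for ce,st in b:
        p=ray(c,ce,13)
        if p[0]<760:print(nm,ce,st[4],p.round(1))
    im=c["image"][90:320,110:420] if nm=="top" else c["image"][100:330,120:430]
    out.append(im[:,:,::-1])
cv2.imwrite(f"pics/{n}.png",cv2.resize(np.vstack(out),None,fx=1.29,fy=1.29))
E
python3 look.py l2
```

```text
t 2.8 p [479.8 -94.8   8.3] yaw 24.2 tilt [ 0.005 -1.    -0.005] shift [-1.8  2.1 49.3] ry 0.2 F [ 0.1 -0.5  0. ] w 18.1
top [219.3 244. ] 429 [483.1 116. ]
top [265.3 256.6] 412 [463.5  36.5]
side [319.3 199.9] 268 [509.  -76.1]
side [299.9 243. ] 431 [461.4  40.9]
side [258.8 262.8] 485 [481.  119.5]
```

View pics/l2.png

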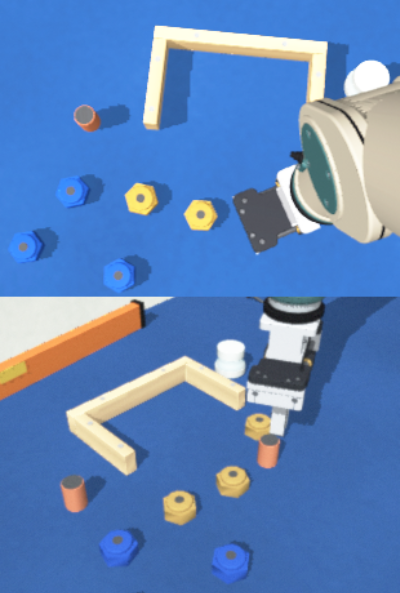

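drive_tool(rows="18 0 2 15 0 -2 0; 18 0 0 15 0 -2 0; 18 0 0 15 0 0 0; 18 0 0 6 0 0 0; 18 0 0 0 0 0 0")

```text
clock: 3.52
ee_pos: [527.5, -69.9, 7.0]
tool_rot: [-0.605, 0.61, -0.362, 0.362]
contact_force: [-0.3, 0.1, 0.3]
grip_width: 0.191
```

```bash
python3 go.py 524 -73 24 6;python3 look.py l3
```

```text
t 3.52 p [527.5 -69.9   7. ] yaw 28.4 tilt [ 0.004 -1.    -0.005] shift [ 1.   1.  -4.6] ry 4.4 F [-0.3  0.1  0.3] w 17.9
top [219.3 244. ] 429 [483.1 116. ]
top [265.2 256.6] 411 [463.5  36.7]
side [293.9 197.1] 285 [550.4 -50.7]
side [299.9 242.9] 435 [461.6  40.7]
side [258.8 262.8] 483 [481.  119.5]
```

View pics/l3.png

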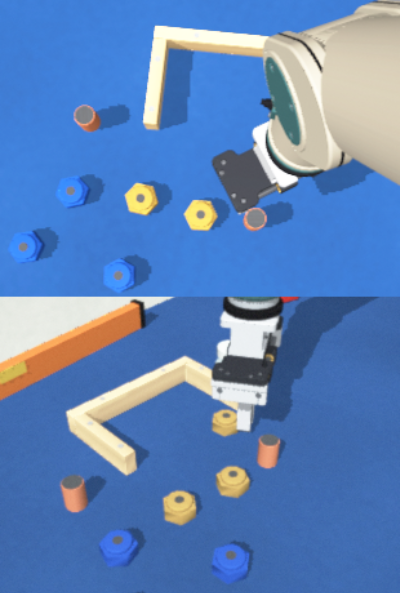

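drive_tool(rows="18 0 0 -20 0 0 0; 18 0 0 0 0 10 0; 18 -8 0 0 0 10 0; 18 -8 0 0 0 10 0; 18 0 0 0 0 0 0")

```text
clock: 4.25
ee_pos: [503.6, -65.7, 7.3]
tool_rot: [-0.486, 0.491, -0.511, 0.512]
contact_force: [0.1, 0.2, 0.6]
grip_width: 0.193
```

```bash
python3 go.py 511 -57 0 6;python3 look.py l4
```

```text
t 4.25 p [503.6 -65.7   7.3] yaw -2.7 tilt [ 0.006 -1.    -0.003] shift [-9.1  1.2  6.9] ry -2.7 F [0.1 0.2 0.6] w 18.2
top [219.4 244. ] 430 [483.1 115.8]
top [265.3 256.6] 412 [463.5  36.5]
side [328.  160.1] 114 [ 581.3 -204.2]
side [294.5 197.1] 303 [549.5 -51.4]
side [299.9 242.9] 434 [461.6  40.7]
side [258.8 262.8] 483 [481.  119.5]
```

drive_tool(rows="18 -9 1 0 0 0 0; 18 0 0 10 0 0 0; 18 0 0 15 0 0 0; 18 0 0 18 0 0 0; 18 0 0 18 0 0 0")

```text
clock: 4.97
ee_pos: [565.2, -60.5, 5.5]
tool_rot: [0.486, -0.493, 0.511, -0.51]
contact_force: [-1.5, 0.9, 1.3]
grip_width: 0.189
```

```bash
python3 go.py 614 -62 -3 6;python3 look.py l5
```

```text
t 4.97 p [565.2 -60.5   5.5] yaw -2.4 tilt [ 0.006 -1.    -0.008] shift [-0.5 -0.9 48.8] ry 0.6 F [-1.5  0.9  1.3] w 17.8
top [219.4 244. ] 427 [483.1 115.8]
top [265.3 256.6] 415 [463.5  36.5]
side [296.9 146.3] 121 [ 669.7 -205.3]
side [274.2 187.2] 116 [600.2 -49.8]
side [299.9 242.9] 434 [461.6  40.7]
side [258.7 262.9] 482 [480.9 119.7]
```

View pics/l5.png

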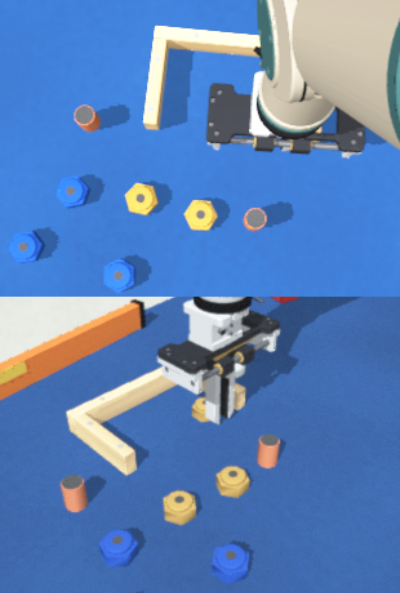

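drive_tool(rows="18 0 0 16 0 0 0; 18 0 0 16 0 0 0; 18 0 0 14 0 0 0; 18 0 0 6 0 0 0; 18 0 0 0 0 0 0")

```text
clock: 5.7
ee_pos: [614.9, -63.3, 4.2]
tool_rot: [0.485, -0.495, 0.512, -0.508]
contact_force: [-0.1, 0.1, 0.0]
grip_width: 0.194
```

```bash
python3 go.py 430 46 -13 60;python3 look.py l6
```

```text
t 5.7 p [614.9 -63.3   4.2] yaw -2.3 tilt [ 0.007 -1.    -0.014] shift [-101.4  -53.9 -189.9] ry 10.7 F [-0.1  0.1  0. ] w 18.3
top [219.4 244. ] 424 [483.1 115.8]
top [265.4 256.6] 408 [463.5  36.3]
side [277.2 137.7] 121 [ 730.3 -205.6]
side [257.9 178.2] 101 [645.9 -51.1]
side [299.9 242.9] 434 [461.6  40.7]
side [258.7 262.8] 483 [481.1 119.6]
```

View pics/l6.png

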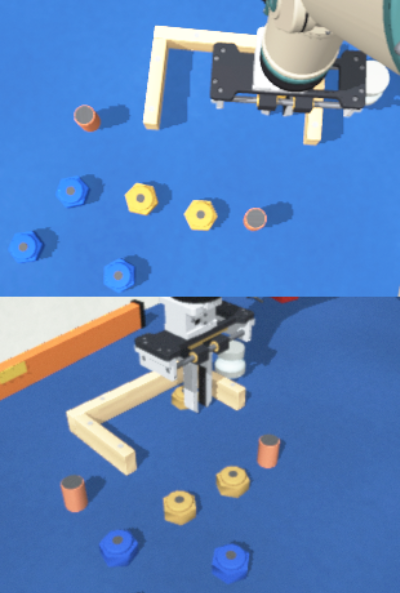

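drive_tool(rows="18 0 -3 -30 0 0 0; 18 0 -40 -20 0 0 0; 18 -20 -30 -30 0 3 0; 18 -30 0 -40 0 4 0; 18 -30 0 -40 0 4 0")

```text
clock: 6.42
ee_pos: [464.0, 29.5, 80.5]
tool_rot: [-0.432, 0.438, -0.557, 0.558]
contact_force: [0.5, 1.3, 0.3]
grip_width: 0.193
```

```bash
python3 go.py 421 48 -13 6
```

```text
t 6.42 p [464.   29.5  80.5] yaw -14.1 tilt [ 0.007 -1.    -0.005] shift [ -8.1  74.7 -45.9] ry -1.1 F [0.5 1.3 0.3] w 18.2
```

drive_tool(rows="18 -5 0 -25 0 0 0; 18 -4 0 -22 0 0 0; 18 0 30 0 0 0 0; 18 0 30 0 0 0 0; 18 0 13 0 0 0 0")

```text
clock: 7.05
ee_pos: [416.9, 51.5, 16.8]
tool_rot: [-0.434, 0.44, -0.554, 0.558]
contact_force: [1.2, 0.7, 1.0]
grip_width: 0.194
```

```bash
python3 go.py 421 48 -13 6;python3 look.py l7
```

```text
t 7.05 p [416.9  51.5  16.8] yaw -13.7 tilt [ 0.01  -1.    -0.001] shift [ 2.4 10.9  4.9] ry -0.7 F [1.2 0.7 1. ] w 18.2
top [324.7 157.9] 407 [641.9 -63.9]
side [263.  177.7] 261 [639.5 -59.4]
side [298.7 244.2] 218 [461.1  44.5]
side [258.8 262.8] 482 [481.  119.5]
```

View pics/l7.png

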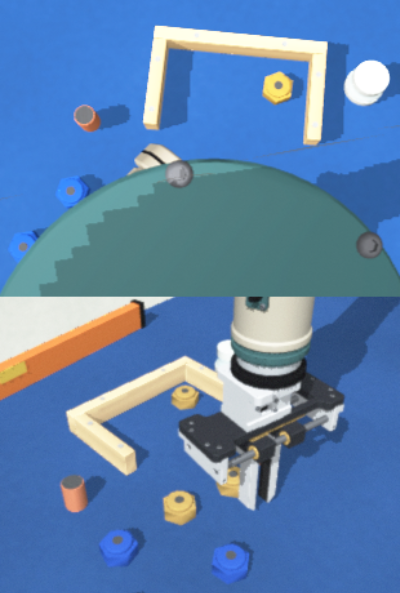

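drive_tool(rows="18 2 10 0 0 0 0; 18 0 1 8 0 0 0; 18 0 0 15 0 0 0; 18 0 0 18 0 0 0; 18 0 0 18 0 0 0")

```text
clock: 7.78
ee_pos: [475.4, 35.7, 8.5]
tool_rot: [-0.435, 0.441, -0.554, 0.557]
contact_force: [-1.3, 1.1, -0.5]
grip_width: 0.187
```

```bash
python3 go.py 617 1 -13 6;python3 look.py l8
```

```text
t 7.78 p [475.4  35.7   8.5] yaw -13.5 tilt [ 0.009 -1.    -0.002] shift [  0.6   2.2 145.8] ry -0.5 F [-1.3  1.1 -0.5] w 17.6
side [299.7 190.4] 136 [555.9 -75.2]
side [276.8 229.2] 112 [513.   40.7]
side [258.8 262.8] 484 [481.  119.5]
```

View pics/l8.png

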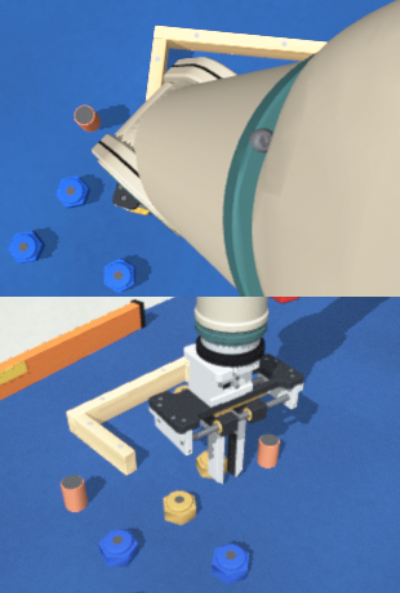

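Cap B (side view, crop pixel (205,465)) is sitting between the fingers, and stub1 hasn't moved. I'll keep pushing.

drive_tool(rows="18 0 2 18 0 0 0; 18 0 0 18 0 0 0; 18 0 0 18 0 0 0; 18 0 0 18 0 0 0; 18 0 0 18 0 0 0")

```text
clock: 8.5
ee_pos: [560.1, 16.0, 8.2]
tool_rot: [0.434, -0.442, 0.555, -0.554]
contact_force: [-0.4, 0.4, -0.2]
grip_width: 0.191
```

```bash
python3 go.py 617 1 -13 6;python3 look.py l9
```

```text
t 8.5 p [560.1  16.    8.2] yaw -13.4 tilt [ 0.008 -1.    -0.008] shift [ 1.5  1.7 58.8] ry -0.4 F [-0.4  0.4 -0.2] w 18.0
top [219.4 244. ] 430 [483.1 115.8]
side [267.7 162.9] 134 [ 670.8 -107.6]
side [258.8 262.8] 484 [481.  119.5]
```

View pics/l9.png

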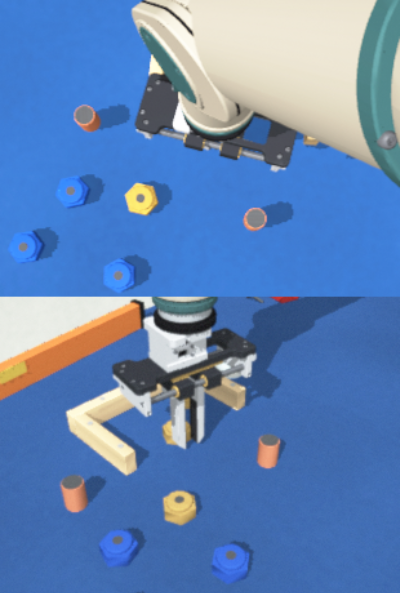

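drive_tool(rows="18 0 2 16 0 0 0; 18 0 0 16 0 0 0; 18 0 0 16 0 0 0; 18 0 0 10 0 0 0; 18 0 0 0 0 0 0")

```text
clock: 9.22
ee_pos: [610.4, 5.4, 6.3]
tool_rot: [0.433, -0.446, 0.557, -0.551]
contact_force: [0.0, -0.2, -0.5]
grip_width: 0.193
```

```bash
python3 go.py 446 139 -33 60
```

```text
t 9.22 p [610.4   5.4   6.3] yaw -13.1 tilt [ 0.009 -1.    -0.017] shift [ -92.3  -51.3 -191.3] ry 19.9 F [ 0.  -0.2 -0.5] w 18.1
```

drive_tool(rows="18 0 -2 -30 0 0 0; 18 0 -40 -20 0 0 0; 18 -20 -35 -40 0 5 0; 18 -30 0 -40 0 7 0; 18 -20 0 -40 0 8 0")

```text
clock: 9.85
ee_pos: [468.2, 123.0, 87.2]
tool_rot: [0.327, -0.339, 0.626, -0.622]
contact_force: [-1.1, 0.2, -0.2]
grip_width: 0.188
```

```bash
python3 go.py 446 141 -33 6
```

```text
t 9.85 p [468.2 123.   87.2] yaw -33.8 tilt [ 0.011 -1.    -0.012] shift [ -3.6  81.5 -27.5] ry -0.8 F [-1.1  0.2 -0.2] w 17.7
```

drive_tool(rows="18 -3 10 -30 0 0 0; 18 0 20 0 0 0 0; 18 0 30 0 0 0 0; 18 0 15 0 0 0 0; 18 0 0 0 0 0 0")

```text
clock: 10.48
ee_pos: [438.6, 148.0, 13.4]
tool_rot: [0.333, -0.341, 0.624, -0.619]
contact_force: [-0.5, -0.1, -0.2]
grip_width: 0.189
```

```bash
python3 go.py 446 141 -33 6;python3 look.py l10
```

```text
t 10.47 p [438.6 148.   13.4] yaw -33.1 tilt [ 0.007 -1.    -0.011] shift [ 1.8  7.3 10.1] ry -0.1 F [-0.5 -0.1 -0.2] w 17.8
top [324.7 157.9] 407 [641.9 -63.9]
top [289.6 159.5] 403 [637.2  -1.4]
top [219.2 244.9] 456 [481.5 116.1]
side [262.7 233.5] 116 [523.5  65.1]
side [265.5 263.2] 180 [472.5 113.1]
```

View pics/l10.png

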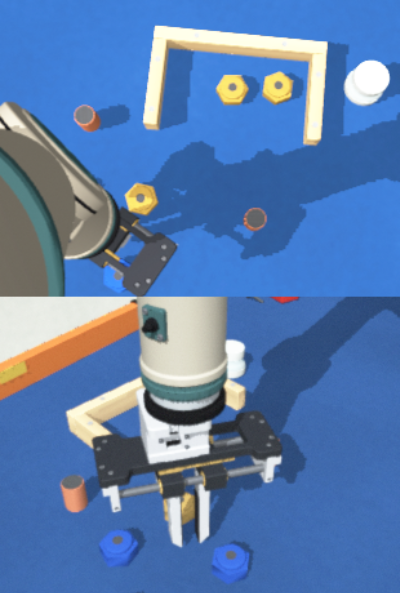

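drive_tool(rows="18 2 8 5 0 0 0; 18 0 0 10 0 0 0; 18 0 0 15 0 0 0; 18 0 0 18 0 0 0; 18 0 0 18 0 0 0")

```text
clock: 11.2
ee_pos: [497.7, 108.1, 7.0]
tool_rot: [0.334, -0.339, 0.624, -0.619]
contact_force: [-0.3, 1.5, 1.1]
grip_width: 0.191
```

```bash
python3 go.py 536 79 -33 6;python3 look.py l11
```

```text
t 11.2 p [497.7 108.1   7. ] yaw -33.1 tilt [ 0.002 -1.    -0.009] shift [ 3.4  0.6 48. ] ry -0.1 F [-0.3  1.5  1.1] w 18.0
side [255.1 242.5] 177 [517.6  89.9]
```

View pics/l11.png

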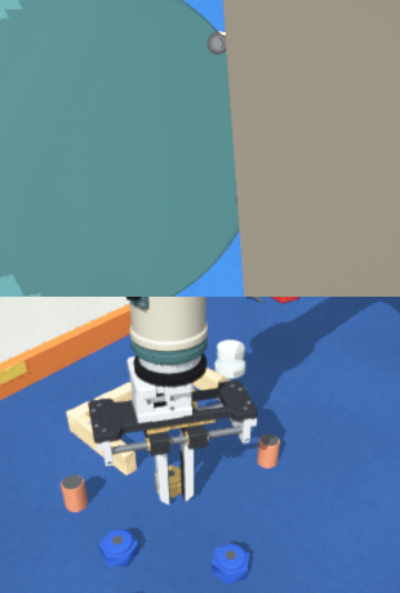

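drive_tool(rows="18 1 0 16 0 1 0; 18 1 0 16 0 1 0; 18 1 0 14 0 0 0; 18 0 0 6 0 0 0; 18 0 0 0 0 0 0")

```text
clock: 11.92
ee_pos: [542.5, 72.9, 6.7]
tool_rot: [0.322, -0.326, 0.631, -0.626]
contact_force: [0.1, 0.2, -0.9]
grip_width: 0.19
```

```bash
python3 go.py 518 66 -4 6;python3 look.py l12
```

```text
t 11.93 p [542.5  72.9   6.7] yaw -35.5 tilt [ 0.002 -1.    -0.008] shift [ 19.8   0.8 -15.9] ry -31.5 F [ 0.1  0.2 -0.9] w 17.9
side [249.9 184.2] 211 [643. -25.]
side [251.2 222.2] 174 [559.  57.]
```

View pics/l12.png

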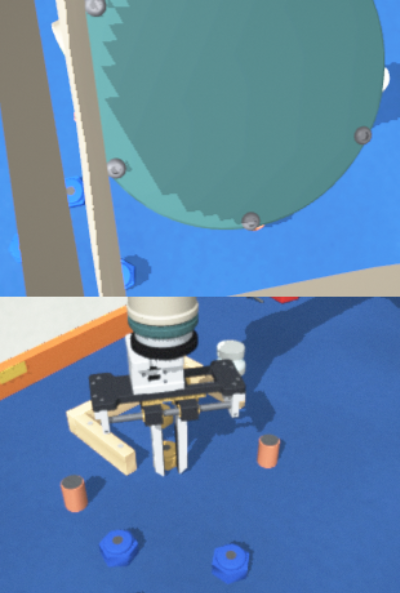

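drive_tool(rows="18 0 0 -25 0 0 0; 18 3 0 0 0 -10 0; 18 10 0 0 0 -10 0; 18 10 0 0 0 -10 0; 18 0 0 0 0 0 0")

```text
clock: 12.65
ee_pos: [511.0, 68.8, 7.1]
tool_rot: [0.479, -0.482, 0.521, -0.516]
contact_force: [-0.4, -0.4, -0.2]
grip_width: 0.191
```

```bash
python3 go.py 520 61 -4 6;python3 look.py l13
```

```text
t 12.65 p [511.   68.8   7.1] yaw -4.3 tilt [-0.003 -1.    -0.008] shift [7.1 1.  9.5] ry -0.3 F [-0.4 -0.4 -0.2] w 18.0
side [269.7 192. ] 139 [595.9 -31.9]
side [247.  223.9] 161 [561.2  65.2]
```

View pics/l13.png

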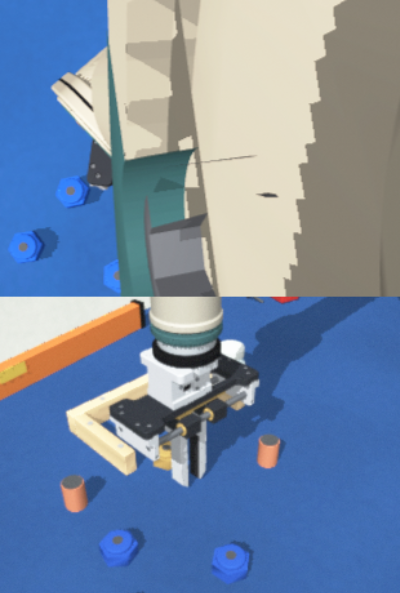

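Run:
```python
from h import *
c=r.capture("side");b,_=blobs(c,*BR)
for ce,st in b:print(ce,st)
for p in [(564,58,13),(561,62,13),(566,54,13)]:print(p,proj(c,np.array(p,float)))
```

```text
[129.2 157.4] [118, 143, 23, 25, 233]
[269.6 192.1] [257, 181, 28, 27, 143]
[246.9 223.9] [240, 213, 12, 21, 159]
(564, 58, 13) [248.77453125 221.2569997 ]
(561, 62, 13) [248.38601774 223.08184527]
(566, 54, 13) [249.55898799 219.69374662]
```

drive_tool(rows="18 8 0 0 0 0 0; 18 0 1 10 0 0 0; 18 0 0 15 0 0 0; 18 0 0 16 0 0 0; 18 0 0 16 0 0 0")

```text
clock: 13.42
ee_pos: [569.7, 57.8, 5.7]
tool_rot: [0.479, -0.482, 0.522, -0.516]
contact_force: [-2.1, 1.0, 0.7]
grip_width: 0.19
```

```bash
python3 go.py 614 53 -4 6;python3 look.py l14
```

```text
t 13.43 p [569.7  57.8   5.7] yaw -4.5 tilt [-0.002 -1.    -0.009] shift [ 1.3 -0.7 44.6] ry -0.5 F [-2.1  1.   0.7] w 17.9
side [255.4 176.6] 254 [653.8 -51.9]
side [228.4 214.4] 93 [604.9  69. ]
```

View pics/l14.png

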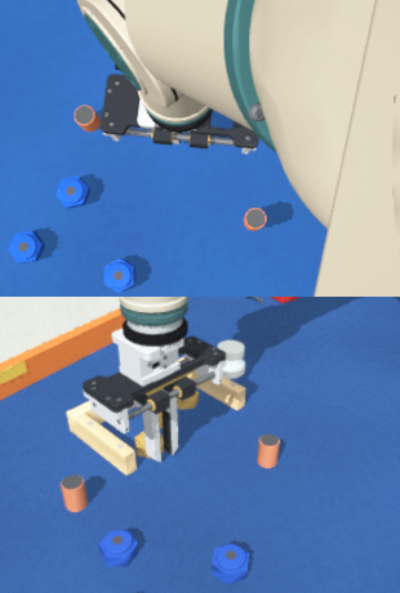

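drive_tool(rows="18 1 0 16 0 0 0; 18 0 0 14 0 0 0; 18 0 0 10 0 0 0; 18 0 0 4 0 0 0; 18 0 0 0 0 0 0")

```text
clock: 14.15
ee_pos: [612.8, 53.5, 4.7]
tool_rot: [0.478, -0.482, 0.523, -0.516]
contact_force: [0.5, -0.1, -0.1]
grip_width: 0.19
```

```bash
python3 go.py 614 53 -4 6;python3 look.py l15
```

```text
t 14.15 p [612.8  53.5   4.7] yaw -4.5 tilt [-0.002 -1.    -0.012] shift [ 0.4 -1.3  1.2] ry -0.5 F [ 0.5 -0.1 -0.1] w 17.9
top [324.1 158.4] 384 [641.  -62.9]
top [285.7 158.4] 288 [639.    5.6]
side [231.6 162.2] 142 [730.4 -57.5]
side [257.6 182.5] 408 [635.7 -39.6]
```

View pics/l15.png

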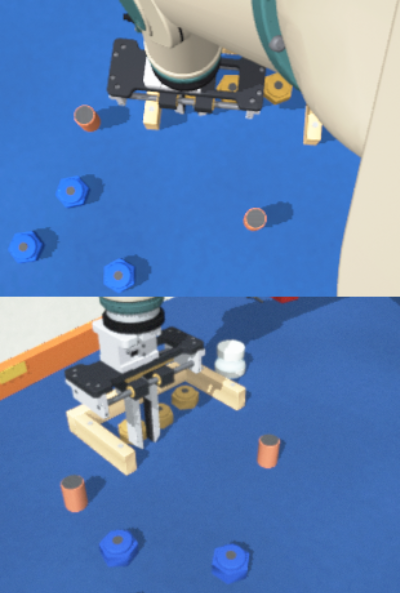

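Retreat, then rise clear.

drive_tool(rows="18 0 -2 -20 0 0 0; 18 0 0 -25 0 0 0; 18 0 -30 0 0 0 0; 18 0 -40 0 0 0 0; 18 0 -40 -20 0 0 0")

```text
clock: 14.88
ee_pos: [546.3, 58.2, 117.5]
tool_rot: [0.477, -0.483, 0.523, -0.515]
contact_force: [0.7, -0.8, -0.3]
grip_width: 0.192
```

drive_tool(rows="18 20 -20 -40 0 0 0; 18 40 0 -40 0 0 0; 18 40 0 -20 0 0 0; 18 45 0 0 0 0 0; 18 0 0 0 0 0 0")

```text
clock: 15.5
ee_pos: [433.8, -80.9, 142.7]
tool_rot: [0.48, -0.481, 0.52, -0.517]
contact_force: [0.7, 0.4, -0.5]
grip_width: 0.191
```

```bash
python3 go.py 420 0 -4 150;python3 look.py l16
python3 - <<'E'
from h import *
c=r.capture("top");b,_=blobs(c,*BR)
a=np.radians(-4.5);ctr=np.array([632.3,-5.3]);Rb=np.array([[np.cos(a),-np.sin(a)],[np.sin(a),np.cos(a)]])
for ce,st in b:
    p=ray(c,ce,13)
    if p[0]<760: print("bay frame",(Rb.T@(p-ctr)).round(1))
E
```

```text
t 15.5 p [433.8 -80.9 142.7] yaw -4.3 tilt [-0.002 -1.    -0.004] shift [-79.7  -7.1 -19.9] ry -0.3 F [ 0.7  0.4 -0.5] w 18.0
top [274.7 158.5] 842 [638.3  25.2]
top [324.7 157.9] 408 [641.9 -63.9]
side [385.9  86.1] 244 [ 701.6 -666.4]
side [241.6 191.8] 934 [636.9   4.2]
bay frame [ 3.6 30.8]
bay frame [ 14.2 -57.7]
```

View pics/l16.png

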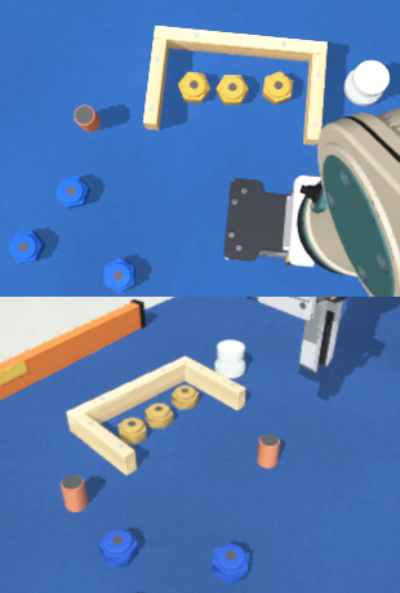

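All three caps lie inside the fence: top crop (194,87), (232,89) and (278,87). In the side view the stubs, at (268,450) and (74,493), and the jar are where they started, and the arm is clear.

```bash
python3 -c "
from workcell import r
print(r.hand_in())"
```

```text
the job is handed in; nothing more can be done
None
```

I swept all three brass caps flat along the bench into the fence with the fingers held 18 mm apart. The -y cap went first, then the middle one, then the +y one. I then raised the arm clear and handed in at about 15.6 s.

**Last check:** in both camera views the three caps lie inside the fence. Their centres are about 4 to 14 mm past the middle of its depth, roughly 60 mm or more behind the mouth line. They are clear of the side and back walls.

**Other objects:** by eye, the stubs, the jar and the blue caps look unmoved. The wrist force readings I took stayed within about 2.5 N.

**Limits of the check:**
- Two caps sit close together and merged into one blob in the final colour mask, so I judged them individually by eye.
- The two cameras differ by about 4 mm, much less than the margins.
- The arm hid stub1 from the top camera during parts of the push, so I relied on the side view there.

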